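# Seat a specimen puck and press its label holder home

### The job

Two grey specimen trays stand on the bench, one with a round cavity and one with a square one. First set the round specimen puck flat into the cavity that matches its outline and let go of it; then take the white label holder out of its stand and push it down behind the metal lip at the front of that same tray, against the spring, until its shoulders are fully home on the lip's end blocks. Finish while still holding the label holder pressed home, with the puck seated and the other bench things left alone.

Things in the scene. Friction and masses are not known exactly. Their poses are not given: they have to be found in the camera images.
- puck_center (a point): Loose specimen puck: upright white cylinder, 40 mm diameter, 26 mm tall, about 60 g, with a grey metal spot in its top face; it stands on the bench at the right. Point at its centre, 13 mm above its underside. z is its axis.
- label_grip (a point): Loose white upright label holder, about 40 g, starts in the stand. Point at the centre of its head, which is 8 mm thick (x), 68 wide (y), 40 tall (z); grip the head across its thickness. Below is a tongue 6 mm thick, 44 wide, 28 long. The head's lower corners beside the tongue are the shoulders, 20 mm below this point. Both faces are alike, so either way round is right.
- label_end (a point): Lower end of the label holder's tongue, 48 mm below the centre of the head; the last 2 mm are thinned to 3 mm as a lead-in. Axes as the label holder's.
- stand: Grey plastic storage stand, fixed, 70 (x) x 90 (y) x 22 mm high, with one open-topped slot along y, 9 mm wide and 50 mm long; the label holder stands in it, its tongue end 6 mm above the bench; lift it straight up 20 mm to clear the slot. Origin at the centre of its underside.
- round_tray: Grey specimen tray with the round cavity, fixed. Block 110 mm (x) x 90 mm (y), top face 30 mm above the bench; the label lip runs along its front edge, at -x of the tray. Origin on the bench under the block's centre. The round tray may be the left or the right one.
- cavity (a point): Centre of the flat floor of the round cavity, 22 mm above the bench; cavity 42 mm in diameter, 8 mm deep, open at the top, in the round tray 15 mm to +x of its origin. Axes as the tray's. The seated puck stands 18 mm above the tray's top.
- channel (a point): Centre of the round tray's label channel, level with the tops of its end blocks, 36 mm above the bench, 59 mm to -x of the tray's origin; axes as the tray's. 8.5 mm wide in x, between the block's front face (30 mm high) and the metal lip (edge flared outward, 27 to 35 mm high), 48 mm long in y between the end blocks. The label holder goes in from above, its width along y.
- home (a point): 20 mm above the channel point, same axes: where the centre of the label holder's head is when its shoulders bear on the end blocks, a rigid stop. The tongue meets the sprung foot 6 mm before that; the spring's force rises from 3.6 N to 7.2 N. Let go, it springs back up.
- foot (a joint): Sprung rubber foot at the bottom of the round tray's label channel: 0 = up, 0.006 m = label holder home (the foot itself could go to 0.007), along -z.
- square_tray: The other grey tray, the same but with a square cavity, 36 mm wide, into which the puck does not go, and no spring. Stays empty. Fixed. Origin as for the round tray.
- vial_0: Bystander, leave alone: small clear vial with black cap, 24 dia x 53 tall (mm).
- vial_1: Bystander, leave alone: small clear vial with red cap, 24 dia x 46 tall (mm).
- screwdriver: Bystander, leave alone: red-handled screwdriver lying down, 160 long, 21 thick (mm).
- tweezers: Bystander, leave alone: thin metal tweezers lying down, 122 long (mm).
- dish: Bystander, leave alone: clear round dish, 60 dia x 13 tall (mm).
- lens_brush: Bystander, leave alone: thin wooden brush lying down, 145 long (mm).
Mind the look-alikes: they are no part of the job. Leave any black or yellow look-alike of the part that bears label_grip alone.

How it is judged:
By the outcome, as a careful person would: the job done as asked, in the order asked, and still so for the second after the job is handed in, while the arm keeps its last pose, push and grip.
It also fails if it takes over 51 s, if anything falls off the work surface, if the arm or the gripper's body presses on something with over 40 N, if the wrist force passes 120 N, or if a joint passes its speed limit or range.

### The arm

A 6-joint arm with a two-finger parallel gripper is mounted at the origin on a cart in front of the work surface, level with it; the furniture and walls round the work are solid. World frame = base frame: x ahead of the robot, y to its left, z up, the work surface at z = 0. Lengths are in m, angles in rad, forces in N, time in s.
With the tool pointing down it reaches from about 0.3 to 0.875 m from the base axis. Payload 6.4 kg.
Tool frame: the origin (TCP) lies midway between the tips of the shut fingers; the grasp point (between the pads) lies env.grasp_offset behind it (env.grasp_offset is the distance from the TCP to the grasp point, in m); z points along the fingers, y is the line along which they close (so a half turn about z gives the same grasp; the last joint's range is limited). The gripper opens to 85 mm and grips with 20 to 120 N. Pads are 22 mm wide; open, the fingers measure 114 mm over their backs; the gripper's body (76 mm by 85 mm) begins 54 mm behind the grasp point. The pads swing forward as they close: fully open they stand 13 mm farther back than shut.
Start: joints at [-1.483, 0.181, 1.607, -0, 1.354, -0.206], TCP at [0.167, -0.55, 0.231] pointing down, gripper open.
Joint ranges: [-2.99, 2.99], [-0.89, 2.07], [0.3, 2.58], [-1.14, 4.28], [0, 2.63], [-3.12, 3.12]. Speed limits (rad/s): [2.57, 2.57, 3.01, 3.14, 3.14, 3.14].

### API

Orientations are given as a unit quaternion [w, x, y, z].
In Python, from bench import env gives the robot as it stands.
- The arm moves only by the tool carry_out, never from a script. Its argument "increments" is text: rows parted by semicolons, each of 5 numbers parted by spaces: the shift along the tool's x, y, z in mm, then the turn about the tool's z in rad, then the closure, from -1 (fully open) to 1 (shut). In form: x y z roll grip; .... A call has 1 to 12 rows; each row shifts and turns the commanded pose from where the row before left it, along the tool's axes as they then stand; what a row does not reach is not made up. A row lasts 1/8 s, in which the tool goes at most 62.5 mm and 10.7 degrees, less where a joint would pass 70% of its speed; a pose out of reach is approached as far as the arm can. A call with a gripper value outside its range is refused whole. The fingers move at their own pace and stop on an object; "squeeze" is the grip in N (left out, the last holds). Time passes only in rows, so rows that do not move let the fingers close. It gives the time, the measured TCP pose, the force, the opening and the grip force at its end, in the units of the state.
- env.get_state(): the state, without advancing time (a new reading comes with each control period).
- env.read_camera(name): name is "side" or "top" or "wrist"; returns the picture (480x640x3 uint8, blue, green, red); there is no depth.
- env.camera_params(name): a dict with "vertical_fov" (degrees; the focal length in pixels is half the picture's height over the tangent of half this angle, whatever the lens; pixels are square), "cx", "cy" (the principal point, pixels), "R" (3x3) and "t" (3): a world point X has camera coordinates R X + t. Camera axes: x right, y down, z forward; pixel columns grow to the right and rows downward; lengths in m; the calibration is good to about 2 mm. A picture is of the moment at which its call begins: read the wrist's pose just before it. camera_params takes no time and is no camera call; for the wrist camera it gives the pose at the moment of the call.
- env.job_done(): hands the job in; it is judged then, once.
The state is a dict: "t": time; "q": joint angles; "dq": joint speeds; "joint_torque": joint torques, N m; "ee_pos": TCP position; "ee_rot": TCP orientation; "contact_force": force on the tool from outside, world axes, zero at the start; "torque": the same for the moment, N m; "gripper_width": opening from 0.0 (shut) to 1.0 (fully open); "gripper_force": force on a finger pad.
Only numpy, scipy, OpenCV 4.12 (cv2) and the standard library are available. Lean on these libraries where they do the work, as an engineer would, in place of code of your own. Each camera call takes 0.05 s, during which the arm holds its last target. There are 200 camera calls.

## Working session

There is one attempt and no reset: what is moved stays moved. The work goes in short steps, Python scripts to look and compute and a tool call to move; the robot and the scene stay as the last step left them, time stands still between calls to the robot, and variables do not carry over. Pictures are saved under pics/ and viewed, at most 10 in all, crops included, and the job is handed in when it is done.

Besides the shell and the picture viewer there is one more tool, called in YAML: its name, and indented under it one key for each argument. carry_out: Moves the arm, as the interface text tells. Its arguments: {"type":"object","properties":{"increments":{"type":"string"},"squeeze":{"type":"number"}},"required":["increments"]}

```bash
mkdir -p pics; ls; python3 - <<'E'
from bench import env
import cv2,numpy as np
for n in ("side","top"):
    cv2.imwrite(f"pics/{n}0.png",env.read_camera(n)); p=env.camera_params(n); print(n,p)
s=env.get_state(); print(s, env.grasp_offset)
E
```

```text
pics
side {'vertical_fov': 47.25101577050364, 'cx': 323.4265790711794, 'cy': 230.96876432853819, 'R': array([[ 0.99343251, -0.11340628,  0.01519387],
       [-0.05561121, -0.59461245, -0.80208692],
       [ 0.09999616,  0.79597427, -0.59701401]]), 't': array([-0.54722188,  0.12016096,  1.13542667])}
top {'vertical_fov': 57.17915553684358, 'cx': 322.81207550803924, 'cy': 236.97816505151988, 'R': array([[ 0.0042023 , -0.99988579, -0.0145169 ],
       [-0.98558221, -0.0016858 , -0.16918886],
       [ 0.16914506,  0.01501858, -0.98547673]]), 't': array([0.06263931, 0.55946395, 0.96205167])}
{'t': 0.1, 'q': array([-1.48326584e+00,  1.81512903e-01,  1.60790115e+00,  2.93046428e-05,
        1.35378295e+00, -2.06287434e-01]), 'dq': array([ 8.32764595e-04,  7.57558632e-05, -1.43873581e-03,  4.03594099e-04,
       -6.57561086e-04, -5.21335865e-05]), 'joint_torque': array([ 6.10189563e-04, -4.45876408e+01, -3.52237701e+01, -2.53809703e-04,
        4.13058660e-03, -1.43086157e-05]), 'ee_pos': array([ 0.16651385, -0.54985055,  0.2304516 ]), 'ee_rot': array([-7.99911449e-04,  9.89228418e-01,  1.46377913e-01,  6.18847937e-05]), 'contact_force': array([-0.57491247,  0.58651619,  0.53078002]), 'torque': array([ 0.00709965, -0.00347721, -0.02643502]), 'gripper_force': 0.0, 'gripper_width': 1.0034420751769582} 0.0187
```

View pics/top0.png

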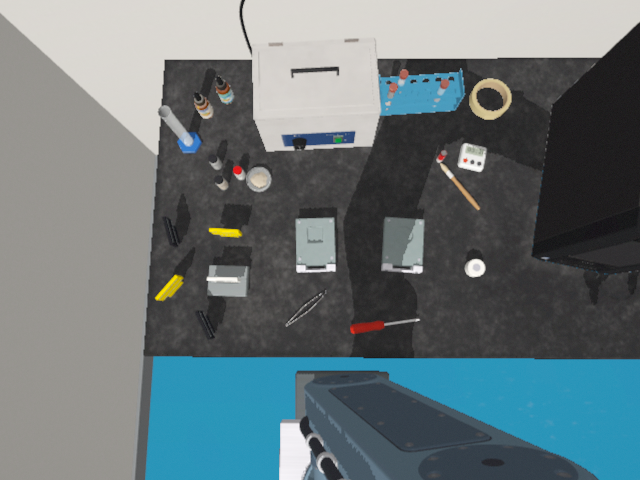

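View pics/side0.png

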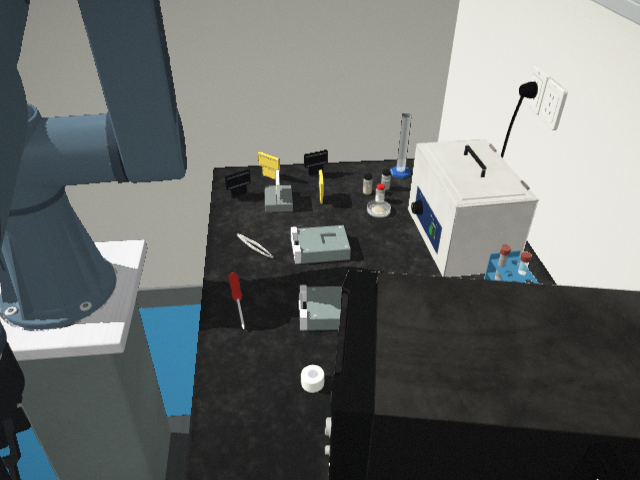

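The top view shows the trays at (316,245) and (404,243), the puck at (475,268) and the white holder in the stand at (224,280). Possible holder look-alikes are yellow (225,232), yellow (170,288), black (171,231) and black (206,324). The tape roll (490,99) and the dish (258,179) are also round. I'm choosing the white holder in the stand and the white cylinder with the grey spot. I'll check those in a crop.

```bash
cat > h.py <<'E'
from bench import env
import cv2,numpy as np
from scipy.spatial.transform import Rotation as Rot
def cam(n):
    p=env.camera_params(n); f=240/np.tan(np.radians(p['vertical_fov']/2)); return p,f
def proj(n,X,p=None):
    p=p or env.camera_params(n); f=240/np.tan(np.radians(p['vertical_fov']/2))
    c=np.atleast_2d(X)@p['R'].T+p['t']; return c[:,:2]/c[:,2:]*f+[p['cx'],p['cy']]
def back(n,uv,z,p=None):
    p=p or env.camera_params(n); f=240/np.tan(np.radians(p['vertical_fov']/2))
    d=p['R'].T@np.array([(uv[0]-p['cx'])/f,(uv[1]-p['cy'])/f,1]); o=-p['R'].T@p['t']
    return o+d*(z-o[2])/d[2]
E
python3 - <<'E'
from h import *
im=cv2.imread("pics/top0.png")
def c(x,y,w,h,W,H): return cv2.resize(im[y:y+h,x:x+w],(W,H),interpolation=cv2.INTER_CUBIC)
a=c(290,205,160,75,800,375)
b=np.hstack([c(200,255,80,45,400,225),c(440,245,80,45,400,225)])
cv2.imwrite("pics/crop1.png",np.vstack([a,b]))
for n,u,z in [("puck",(475,268),.026),("L",(316,245),.03),("R",(404,243),.03),("stand",(224,280),.06),("blackcorner",(535,258),.3),("blackcorner",(535,258),.0)]:
    print(n,back("top",u,z).round(3))
E
```

```text
puck [ 0.491 -0.287  0.026]
L [0.543 0.08  0.03 ]
R [ 0.549 -0.124  0.03 ]
stand [0.459 0.285 0.06 ]
blackcorner [ 0.481 -0.298  0.3  ]
blackcorner [ 0.518 -0.438  0.   ]
```

View pics/crop1.png

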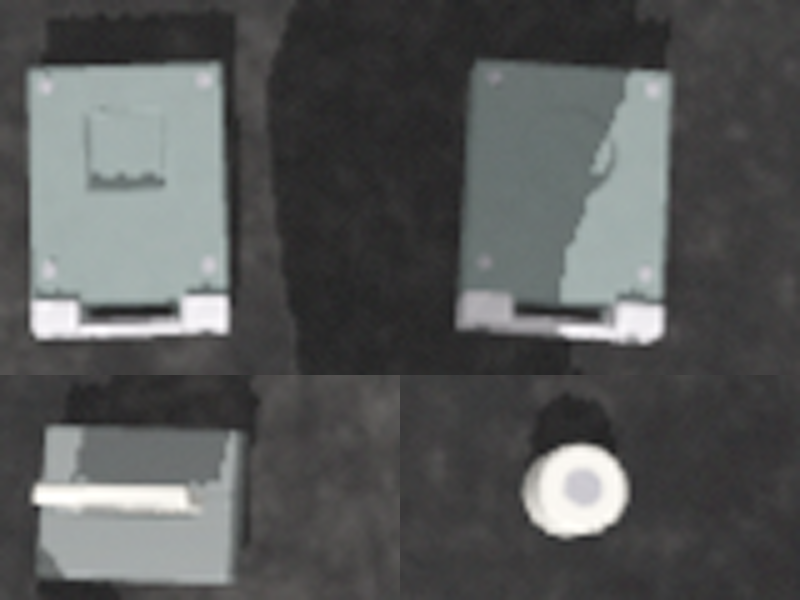

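The right tray, at about (404,243), has the round cavity. The puck's top centre is at (476,267.6), with the grey spot on it. The holder in the stand is white. Next I hover over the puck and look with the wrist camera.

carry_out:
  increments: "0 0 0 -0.16 -1;0 0 0 -0.16 -1;0 0 0 -0.16 -1;0 0 0 -0.16 -1;0 0 0 -0.16 -1;0 0 0 -0.16 -1;0 0 0 -0.16 -1;0 0 0 -0.157 -1"
  squeeze: 40

```text
t: 1.1
ee_pos: [0.1665, -0.55, 0.2307]
ee_rot: [-0.0, 0.705, 0.709, 0.0]
contact_force: [-0.2, 1.0, -0.1]
gripper_width: 1.0
gripper_force: 0.0
```

carry_out:
  increments: "26 32 3 0 -1;26 32 3 0 -1;26 32 3 0 -1;26 32 3 0 -1;26 32 3 0 -1;26 32 3 0 -1;26 32 3 0 -1;26 32 3 0 -1;26 32 3 0 -1;26 32 3 0 -1;0 0 0 0 -1;0 0 0 0 -1"

```text
t: 2.6
ee_pos: [0.4861, -0.2903, 0.2009]
ee_rot: [-0.0, 0.707, 0.707, -0.0]
contact_force: [0.4, 0.4, -0.1]
gripper_width: 1.002
gripper_force: 0.0
```

```bash
python3 - <<'E'
from h import *
s=env.get_state(); print(s['t'],s['ee_pos'],s['ee_rot'],s['contact_force'],s['q'])
p=env.camera_params("wrist");im=env.read_camera("wrist");cv2.imwrite("pics/w1.png",im)
np.savez("w1.npz",**p); print(p)
print(proj("wrist",[[.492,-.289,.026],[.549,-.124,.03]],p))
E
```

```text
2.6 [ 0.486119   -0.29031683  0.20086819] [-4.56046630e-04  7.06904624e-01  7.07308693e-01 -2.38813662e-04] [ 0.37075094  0.44021395 -0.09944469] [-7.47693245e-01  1.90768713e-01  1.65902383e+00 -4.60874259e-04
  1.29272946e+00 -7.48137970e-01]
{'vertical_fov': 61.8905067101703, 'cx': 316.9031475602881, 'cy': 240.03978962018084, 'R': array([[ 9.99999244e-01,  8.87202176e-05, -1.22616746e-03],
       [ 4.17428569e-04, -9.62640958e-01,  2.70780745e-01],
       [-1.15633529e-03, -2.70781052e-01, -9.62640268e-01]]), 't': array([-0.48626212, -0.30791609,  0.27175903])}
[[323.9115837  212.31790621]
 [407.8830165  -21.47394531]]
```

View pics/w1.png

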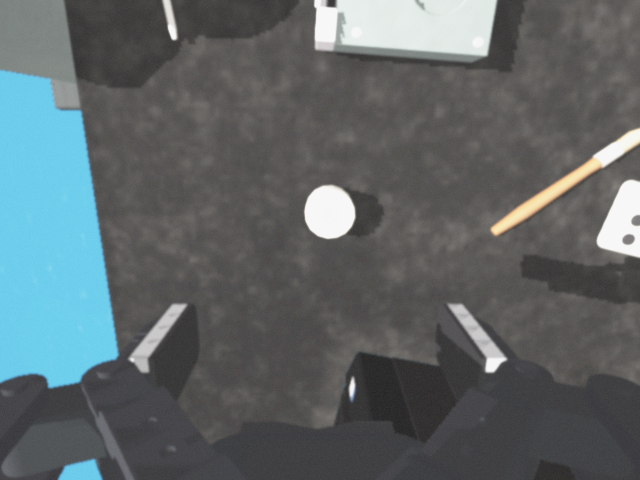

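The wrist view shows the puck top at about (330,211). The round tray's front corner is in view at (316,45), and the brush at (500,230) is clear of the path. I'll refine with a silhouette fit.

```bash
cat >> h.py <<'E'
from scipy.optimize import least_squares
def fitpuck(n,im,p,x0,box,z0=0):
    m=np.zeros(im.shape[:2],np.uint8);a,b,c,d=box
    m[b:d,a:c]=(im[b:d,a:c].min(2)>150)
    k,l,st,ce=cv2.connectedComponentsWithStats(m);i=1+st[1:,4].argmax();bb=st[i]
    t=np.array([bb[0],bb[1],bb[0]+bb[2]-1,bb[1]+bb[3]-1])
    th=np.linspace(0,2*np.pi,120);ci=np.c_[np.cos(th),np.sin(th)]*.02
    def r(x):
        P=np.vstack([np.c_[ci+x,0*th+z0],np.c_[ci+x,0*th+z0+.026]]);q=proj(n,P,p)
        return np.r_[q.min(0),q.max(0)]-t
    s=least_squares(r,x0,x_scale=.01,diff_step=1e-3);return s.x,s.fun
E
python3 - <<'E'
from h import *
p=dict(np.load("w1.npz"))
print(fitpuck("wrist",cv2.imread("pics/w1.png"),p,[.492,-.289],(290,170,370,250)))
print(fitpuck("top",cv2.imread("pics/top0.png"),env.camera_params("top"),[.492,-.289],(455,250,500,290)))
E
```

```text
(array([ 0.49613361, -0.29051751]), array([ 0.35388813,  0.07378633, -0.35392647, -0.08581414]))
(array([ 0.4933966 , -0.28937642]), array([-0.94154466, -0.60254576,  0.91653325,  0.60195347]))
```

carry_out:
  increments: "0 9 30 0 -1;0 0 40 0 -1;0 0 40 0 -1;0 0 40 0 -1;0 0 25 0 -1;0 0 17 0 -1;0 0 0 0 -1;0 0 0 0 0.8;0 0 0 0 0.8;0 0 0 0 0.8;0 0 0 0 0.8;0 0 0 0 0.8"

```text
t: 4.15
ee_pos: [0.4963, -0.2909, 0.0107]
ee_rot: [0.001, 0.707, 0.707, -0.0]
contact_force: [-0.9, -0.3, 5.8]
gripper_width: 0.449
gripper_force: 40.0
```

carry_out:
  increments: "0 0 -30 0 0.8;0 0 -40 0 0.8;0 0 -40 0 0.8;20 10 -40 0 0.8;25 10 -40 0 0.8;25 10 0 0 0.8;0 0 0 0 0.8;0 0 0 0 0.8;0 0 0 0 0.8"

```text
t: 5.28
ee_pos: [0.525, -0.221, 0.1988]
ee_rot: [-0.0, 0.707, 0.707, -0.0]
contact_force: [-0.5, 0.5, -0.2]
gripper_width: 0.442
gripper_force: 40.6
```

```bash
python3 - <<'E'
from h import *
s=env.get_state(); print(s['t'],s['ee_pos'],s['ee_rot'],s['contact_force'],s['gripper_width'],s['gripper_force'])
p=env.camera_params("wrist");im=env.read_camera("wrist");cv2.imwrite("pics/w2.png",im)
np.savez("w2.npz",**p)
print(proj("wrist",[[.564,-.124,.03]],p))
E
```

```text
5.275 [ 0.52500504 -0.22098545  0.19876181] [-4.36904827e-04  7.07430141e-01  7.06783115e-01 -1.82809604e-04] [-0.48806918  0.49665611 -0.19474441] 0.44155907350149864 40.577048300765455
[[369.82756623  85.51032269]]
```

View pics/w2.png

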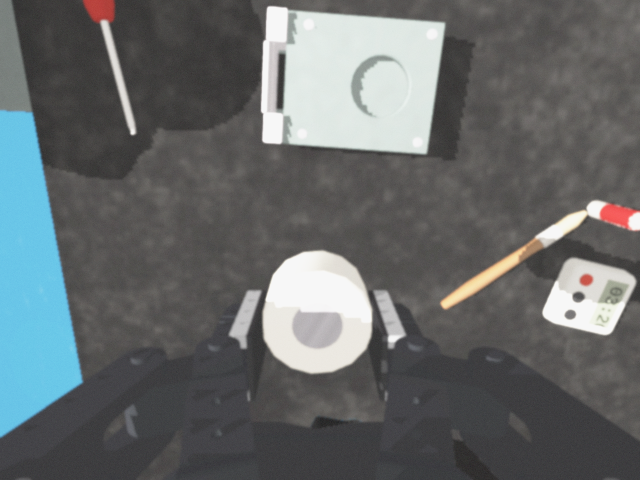

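The puck is gripped and centred at (317,327), and the round cavity is at about (382,86). I'll enlarge the tray for its corners.

```bash
python3 - <<'E'
from h import *
im=cv2.imread("pics/w2.png")[0:160,250:460]
cv2.imwrite("pics/crop2.png",cv2.resize(im,None,fx=3.75,fy=3.75,interpolation=cv2.INTER_CUBIC))
E
```

```text
(no output)
```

View pics/crop2.png

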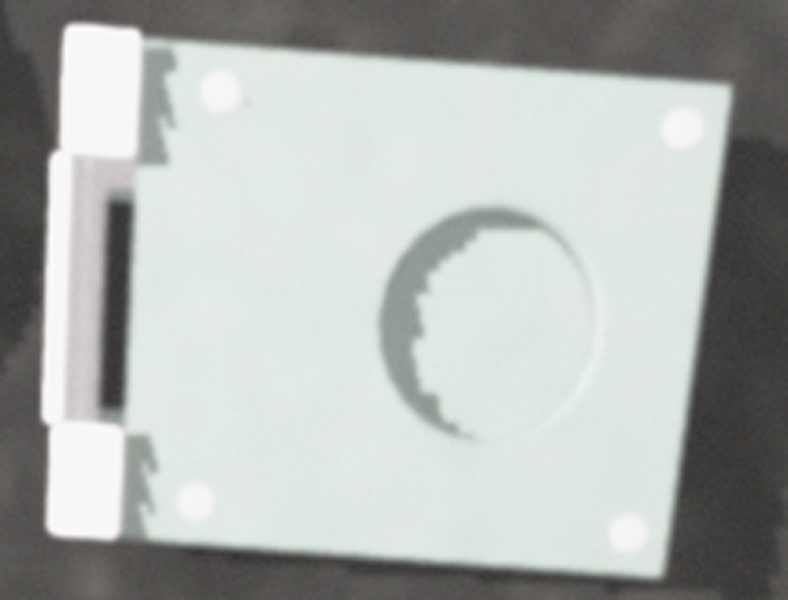

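The crop shows block corners at (732,86), (662,577), (140,38) and (122,540), the cavity rim centre at (492,323), and end-block inner edges at v=157 and v=422. I'll fit the tray pose from these.

```bash
python3 - <<'E'
from h import *
p=dict(np.load("w2.npz"))
C=np.array([(732,86),(662,577),(140,38),(122,540),(492.5,323.5)],float)
uv=(C+.5)/3.75-.5+[250,0]
L=np.array([(55,45,30),(55,-45,30),(-55,45,30),(-55,-45,30),(15,0,30)])/1000
def W(x,L):
    c,s=np.cos(x[2]),np.sin(x[2]);return L@np.array([[c,-s,0],[s,c,0],[0,0,1]]).T+[x[0],x[1],0]
r=lambda x:((proj("wrist",W(x,L),p)-uv)*[[1],[1],[1],[1],[2]]).ravel()
s=least_squares(r,[.549,-.124,0]);print(s.x,s.fun.round(1))
print("cavity",W(s.x,np.array([[.015,0,0]])),"rim direct",back("wrist",uv[4],.03,p),"home",W(s.x,np.array([[-.059,0,.056]])))
# top cam check
print(proj("top",W(s.x,L)).round(1), ((np.array([(672,72),(473,60)])+.5)/5-.5+[290,205]))
# puck in hand, z0 from TCP-10.7mm
s=env.get_state();z0=s['ee_pos'][2]-.0107
im=cv2.imread("pics/w2.png")
P=back("wrist",(317,327),z0+.026,p);print("spot",P,s['ee_pos'])
E
```

```text
[ 0.55700765 -0.12346106 -0.06918163] [-0.4 -0.4  0.2 -0.8  1.1  0.6  0.2 -0.9 -0.5  0.6]
cavity [[ 0.57197177 -0.12449795  0.        ]] rim direct [ 0.57215072 -0.12427928  0.03      ] home [[ 0.49814879 -0.1193826   0.056     ]]
[[385.4 215. ]
 [423.8 217.7]
 [383.  261.5]
 [422.2 264.3]
 [403.9 233.1]] [[424.  219. ]
 [384.2 216.6]]
spot [ 0.52544299 -0.2215228   0.21406031] [ 0.52501855 -0.22102132  0.19876031]
```

carry_out:
  increments: "13 12 25 0 0.8;13 12 35 0 0.8;13 12 35 0 0.8;12 11 34 0 0.8;0 0 0 0 0.8;0 0 0 0 0.8;0 0 0 0 0.8"

```text
t: 6.2
ee_pos: [0.5734, -0.1707, 0.0722]
ee_rot: [0.001, 0.707, 0.707, 0.0]
contact_force: [0.1, -0.2, -1.3]
gripper_width: 0.443
gripper_force: 40.6
```

```bash
python3 - <<'E'
from h import *
s=env.get_state(); print(s['t'],s['ee_pos'],s['ee_rot'],s['contact_force'],s['gripper_width'],s['gripper_force'])
p=env.camera_params("wrist");im=env.read_camera("wrist");cv2.imwrite("pics/w3.png",im)
np.savez("w3.npz",**p)
print(proj("wrist",[[.572,-.1245,.03]],p))
E
```

```text
6.2 [ 0.57338768 -0.17068222  0.07219042] [1.48697641e-03 7.07419528e-01 7.06792226e-01 3.87285921e-04] [ 0.0773535  -0.15108692 -1.31558294] 0.4433926849600386 40.587673326954246
[[312.66839706 175.42174931]]
```

View pics/w3.png

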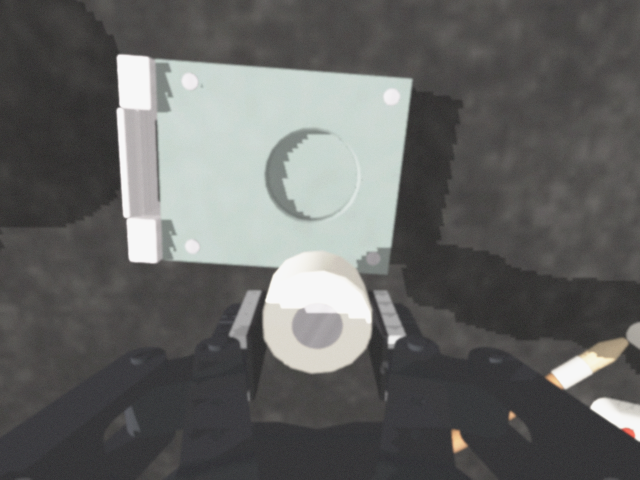

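The puck and cavity now show in one view: the cavity rim spans u 265–361 and v 127–221, centre (313,174), and the puck top spot is at (317,326).

```bash
python3 - <<'E'
from h import *
p=dict(np.load("w3.npz")); s=env.get_state()
th=np.linspace(0,2*np.pi,180)
def f(x,R,z,t):
    q=proj("wrist",np.c_[x[0]+R*np.cos(th),x[1]+R*np.sin(th),0*th+z],p)
    return (np.r_[q.min(0),q.max(0)]-t)[[i for i in range(4) if t[i]==t[i]]]
a=least_squares(f,[.572,-.1245],args=(.021,.03,np.array([265,127,361,221.])),diff_step=1e-3)
print("cavity",a.x,a.fun)
zt=s['ee_pos'][2]-.0107+.026
b=least_squares(f,[.572,-.17],args=(.02,zt,np.array([262.5,np.nan,372,373.])),diff_step=1e-3)
print("puck",b.x,b.fun,"spot",back("wrist",(317.5,326.5),zt,p), s['ee_pos'])
c=least_squares(lambda x:f(x[:2],.02,x[2],np.array([262.5,np.nan,372,373.])),[.572,-.17,zt],diff_step=1e-3)
print(c.x,zt)
print(Rot.from_quat(s['ee_rot'],scalar_first=True).as_matrix().round(4))
print("delta mm",(a.x-b.x)*1000)
E
```

```text
cavity [ 0.57215854 -0.12443668] [ 2.39633286  0.94798379 -2.39791904 -1.23071004]
puck [ 0.57388435 -0.17001505] [-1.82553358  1.82914315  0.16804855] spot [ 0.57396583 -0.17103501  0.08740844] [ 0.57331633 -0.17056937  0.07210844]
[ 0.57389348 -0.17274942  0.08327929] 0.08740844075778169
[[ 8.0e-04  1.0e+00  2.6e-03]
 [ 1.0e+00 -8.0e-04 -1.5e-03]
 [-1.5e-03  2.6e-03 -1.0e+00]]
delta mm [-1.72581319 45.57836241]
```

carry_out:
  increments: "10 0 0 0 0.8;14 0 0 0 0.8;14 -1 0 0 0.8;8 -0.6 10 0 0.8;0 0 10 0 0.8;0 0 5 0 0.8;0 0 0 0 0.8;0 0 0 0 0.8;0 0 0 0 0.8"

```text
t: 7.38
ee_pos: [0.5712, -0.1238, 0.0456]
ee_rot: [0.0, 0.707, 0.707, 0.0]
contact_force: [0.8, 0.0, -0.8]
gripper_width: 0.443
gripper_force: 40.6
```

carry_out:
  increments: "-0.4 0.4 4 0 0.8;0 0 3 0 0.8;0 0 2 0 0.8;0 0 0 0 0.8;0 0 0 0 0.8"

```text
t: 8.0
ee_pos: [0.5716, -0.1242, 0.0364]
ee_rot: [0.0, 0.707, 0.707, -0.0]
contact_force: [-0.3, -3.6, -0.5]
gripper_width: 0.443
gripper_force: 40.7
```

carry_out:
  increments: "-0.3 0 1.5 0 0.8;-0.2 0 1.5 0 0.8;0 0 1 0 0.8;0 0 0 0 0.8;0 0 0 0 0.8"

```text
t: 8.62
ee_pos: [0.5714, -0.1244, 0.0327]
ee_rot: [0.0, 0.707, 0.707, -0.0]
contact_force: [-1.4, -3.3, 5.2]
gripper_width: 0.442
gripper_force: 41.2
```

carry_out:
  increments: "0 0 0 0 -0.2;0 0 0 0 -0.5;0 0 0 0 -1;0 0 0 0 -1;0 0 -15 0 -1;0 0 -35 0 -1;-10 0 -40 0 -1;-20 -15 -40 0 -1;-25 -20 -5 0 -1;0 0 0 0 -1;0 0 0 0 -1"

```text
t: 10.0
ee_pos: [0.5364, -0.179, 0.1676]
ee_rot: [0.0, 0.707, 0.707, 0.0]
contact_force: [-0.1, 0.4, -0.1]
gripper_width: 0.998
gripper_force: 0.0
```

```bash
python3 - <<'E'
from h import *
s=env.get_state(); print(s['t'],s['ee_pos'],s['ee_rot'])
p=env.camera_params("wrist");im=env.read_camera("wrist")
np.savez("w4.npz",**p)
u=proj("wrist",[[.5572,-.1236,.03]],p)[0].astype(int);print(u)
x0,y0=max(u[0]-130,0),max(u[1]-110,0);print(x0,y0)
cv2.imwrite("pics/w4full.png",im)
cv2.imwrite("pics/w4.png",cv2.resize(im[y0:y0+195,x0:x0+260],None,fx=3,fy=3,interpolation=cv2.INTER_CUBIC))
E
```

```text
10.0 [ 0.53643364 -0.17896944  0.16762083] [5.42876671e-05 7.07292709e-01 7.06920760e-01 2.46984328e-04]
[346 145]
216 35
```

View pics/w4.png

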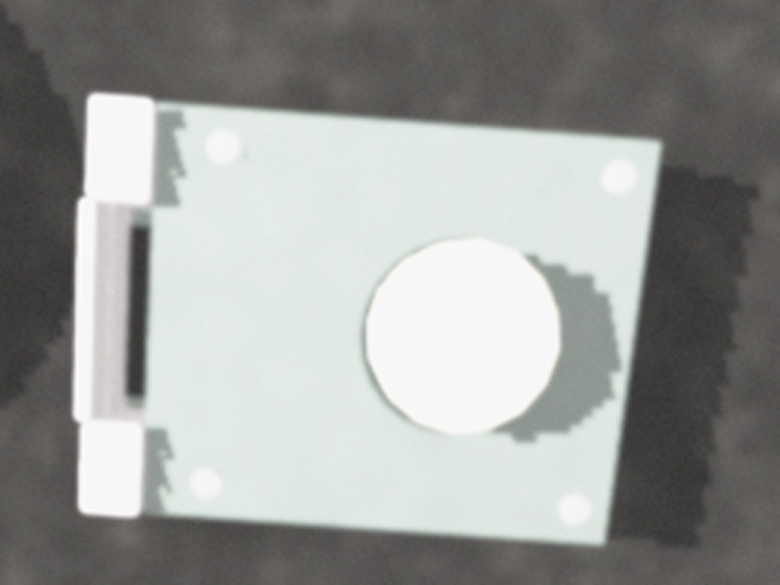

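The puck sits flush in the cavity. I'll refit the tray pose from the crop corners (661,141), (604,545), (155,103) and (142,515), then go to the stand.

```bash
python3 - <<'E'
from h import *
for f,C,sc,o in [("w4.npz",[(661,141),(604,545),(155,103),(142,515),(463,336)],3,[216,35])]:
    p=dict(np.load(f));uv=(np.array(C)+.5)/sc-.5+o
    L=np.array([(55,45,30),(55,-45,30),(-55,45,30),(-55,-45,30),(15,0,48)])/1000
    def W(x,L):
        c,s=np.cos(x[2]),np.sin(x[2]);return L@np.array([[c,-s,0],[s,c,0],[0,0,1]]).T+[x[0],x[1],0]
    s=least_squares(lambda x:(proj("wrist",W(x,L),p)-uv).ravel(),[.557,-.124,-.07]);print(s.x,s.fun.round(1))
    print(W(s.x,np.array([[.015,0,0],[-.059,0,.056]])), (proj("wrist",W(s.x,np.array([[-.059,0,.03],[-.055,24,36],[-.055,-.024,.036]])),p)-o+.5)*sc-.5)
E
```

```text
[ 0.55659235 -0.12351137 -0.0683692 ] [-0.9 -0.3 -0.4 -1.   0.2  0.2  0.2 -1.2  0.9  2. ]
[[ 0.57155731 -0.12453611  0.        ]
 [ 0.49773019 -0.11948073  0.056     ]] [[ 131.16372979  315.3495785 ]
 [ 257.06265491 1009.53853844]
 [ 142.08254657  425.65444922]]
```

carry_out:
  increments: "20 -3 -5 0 -1;40 -7 -5 0 -1;40 -7 -5 0 -1;40 -7 -5 0 -1;40 -7 -5 0 -1;40 -7 -5 0 -1;40 -7 -5 0 -1;40 -7 0 0 -1;40 -7 0 0 -1;40 -7 0 0 -1;40 -7 0 0 -1;30 -3 0 0 -1"

```text
t: 11.55
ee_pos: [0.4583, 0.2737, 0.2022]
ee_rot: [-0.0, 0.706, 0.708, -0.0]
contact_force: [1.0, -0.1, -0.8]
gripper_width: 1.003
gripper_force: 0.0
```

carry_out:
  increments: "0 0 0 0 -1;0 0 0 0 -1;0 0 0 0 -1"

```text
t: 11.92
ee_pos: [0.4602, 0.2702, 0.2022]
ee_rot: [-0.0, 0.707, 0.707, -0.0]
contact_force: [0.3, -0.8, -0.3]
gripper_width: 1.002
gripper_force: 0.0
```

```bash
python3 - <<'E'
from h import *
s=env.get_state(); print(s['t'],s['ee_pos'],s['ee_rot'])
p=env.camera_params("wrist");im=env.read_camera("wrist")
np.savez("w5.npz",**p);cv2.imwrite("pics/w5full.png",im)
u=proj("wrist",[[.459,.285,.05]],p)[0].astype(int)
x0,y0=max(u[0]-130,0),max(u[1]-97,0);print(u,x0,y0)
cv2.imwrite("pics/w5.png",cv2.resize(im[y0:y0+195,x0:x0+260],None,fx=3,fy=3,interpolation=cv2.INTER_CUBIC))
E
```

```text
11.925 [0.46018239 0.27019282 0.20224014] [-3.63169850e-06  7.07342822e-01  7.06870640e-01 -1.75738680e-04]
[314 200] 184 103
```

View pics/w5.png

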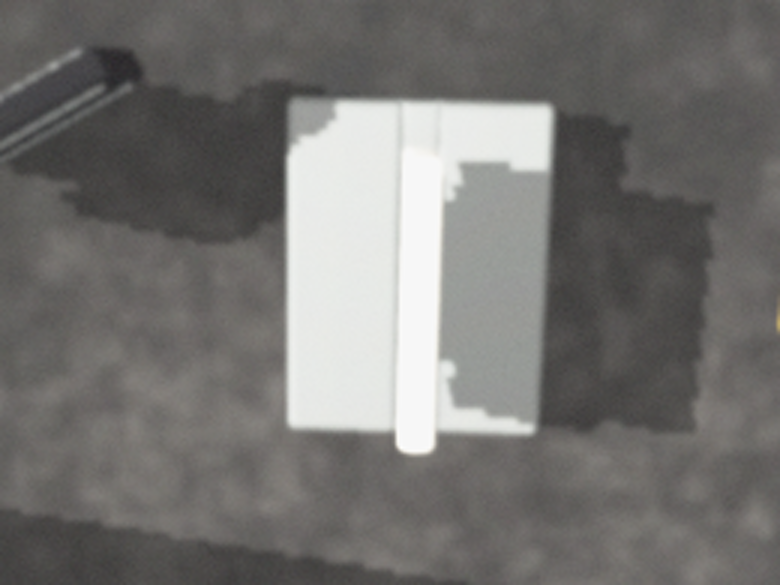

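The white holder's top runs from (424,155) to (416,453) in the crop, in the stand slot.

```bash
python3 - <<'E'
from h import *
p=dict(np.load("w5.npz"))
f=lambda c,z:back("wrist",(np.array(c)+.5)/3-.5+np.array([184,103]),z,p)
for n,c in dict(lowL=(397.5,440),lowR=(435,440),upL=(403,175),upR=(441.5,175),end=(416,452.5)).items(): print(n,f(c,.074).round(4))
print("stand",[f(c,.022).round(4) for c in [(289,98),(553,104),(535,434),(288,430)]])
E
```

```text
lowL [0.46   0.2544 0.074 ]
lowR [0.4688 0.2544 0.074 ]
upL [0.4613 0.3161 0.074 ]
upR [0.4699 0.3161 0.074 ]
end [0.4643 0.2513 0.074 ]
stand [array([0.4317, 0.3318, 0.022 ]), array([0.5006, 0.3302, 0.022 ]), array([0.4985, 0.2402, 0.022 ]), array([0.429 , 0.2414, 0.022 ])]
```

carry_out:
  increments: "15.4 4.8 20 0.022 -1;0 0 30 0 -1;0 0 40 0 -1;0 0 40 0 -1;0 0 20 0 -1;0 0 10 0 -1;0 0 0 0 -1;0 0 0 0 -1"

```text
t: 12.98
ee_pos: [0.4661, 0.2863, 0.0434]
ee_rot: [0.0, 0.715, 0.699, 0.001]
contact_force: [-0.1, 0.6, -0.5]
gripper_width: 0.998
gripper_force: 0.0
```

carry_out:
  increments: "0 0 0 0 1;0 0 0 0 1;0 0 0 0 1;0 0 0 0 1;0 0 0 0 1;0 0 0 0 1;0 0 0 0 1"
  squeeze: 60

```text
t: 13.85
ee_pos: [0.4653, 0.2862, 0.0425]
ee_rot: [0.0, 0.715, 0.699, 0.0]
contact_force: [-0.5, 0.2, 2.3]
gripper_width: 0.078
gripper_force: 59.8
```

carry_out:
  increments: "0 0 -15 0 1;0 0 -25 0 1;0 0 -30 0 1;0 0 -28 0.0465 1;-10 1 0 0 1;-25 4 0 0 1;-35 5 0 0 1;-40 6 0 0 1;-40 6 0 0 1;-40 6 0 0 1;-40 6 0 0 1;-40 6 0 0 1"

```text
t: 15.35
ee_pos: [0.4855, 0.0124, 0.1394]
ee_rot: [-0.001, 0.731, 0.683, -0.001]
contact_force: [0.8, -0.7, -1.1]
gripper_width: 0.081
gripper_force: 59.5
```

carry_out:
  increments: "-40 6 0 0 1;-40 6 0 0 1;-30 5 0 0 1;-15 2 0 0 1;-7 1 0 0 1;0 0 0 0 1;0 0 0 0 1;0 0 0 0 1"

```text
t: 16.35
ee_pos: [0.4975, -0.1182, 0.1403]
ee_rot: [-0.0, 0.731, 0.683, 0.0]
contact_force: [0.5, -0.1, 0.1]
gripper_width: 0.083
gripper_force: 59.5
```

```bash
cat > g.py <<'E'
from h import *
def go(T):
    s=env.get_state(); M=Rot.from_quat(s['ee_rot'],scalar_first=True).as_matrix()
    print(s['t'],s['ee_pos'].round(4),"psi",np.arctan2(M[1,0],M[0,0])-np.pi/2,"mm",((np.array(T)-s['ee_pos'])*1000@M).round(1),s['gripper_width'],s['gripper_force'])
E
python3 - <<'E'
from g import *
go([.4977,-.1194+.0006,.0445])
p=env.camera_params("wrist");im=env.read_camera("wrist");cv2.imwrite("pics/w6.png",im);np.savez("w6.npz",**p)
cv2.imwrite("pics/side1.png",cv2.resize(env.read_camera("side")[180:360,220:460],None,fx=3,fy=3,interpolation=cv2.INTER_CUBIC))
E
```

```text
16.35 [ 0.4975 -0.1182  0.1403] psi -0.06734114607112907 mm [-0.6  0.3 95.8] 0.08339206757225755 59.50199604034424
```

View pics/w6.png

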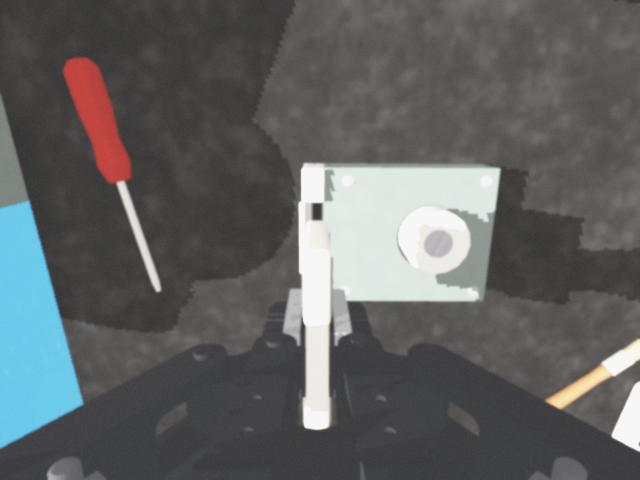

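The holder lines up over the channel, which shows at (315,212). Descending.

carry_out:
  increments: "-0.6 0.3 15 0 1;0 0 20 0 1;0 0 15 0 1;0 0 8 0 1;0 0 0 0 1;0 0 0 0 1;0 0 4 0 1;0 0 4 0 1;0 0 4 0 1;0 0 0 0 1;0 0 0 0 1"

```text
t: 17.82
ee_pos: [0.4977, -0.1196, 0.0703]
ee_rot: [-0.0, 0.731, 0.682, -0.0]
contact_force: [0.3, 1.1, -1.0]
gripper_width: 0.081
gripper_force: 59.5
```

carry_out:
  increments: "0.5 0 3 0 1;0 0 3 0 1;0 0 3 0 1;0 0 3 0 1;0 0 3 0 1;0 0 2 0 1;0 0 0 0 1;0 0 0 0 1"

```text
t: 18.82
ee_pos: [0.4978, -0.1192, 0.0534]
ee_rot: [0.0, 0.731, 0.683, 0.0]
contact_force: [0.2, -1.0, -0.8]
gripper_width: 0.082
gripper_force: 59.5
```

carry_out:
  increments: "0 0 2 0 1;0 0 2 0 1;0 0 2 0 1;0 0 1 0 1;0 0 0 0 1;0 0 0 0 1"

```text
t: 19.58
ee_pos: [0.4979, -0.1192, 0.0466]
ee_rot: [0.0, 0.731, 0.682, 0.0]
contact_force: [-0.1, -0.1, 4.8]
gripper_width: 0.089
gripper_force: 60.3
```

carry_out:
  increments: "0 0 1 0 1;0 0 1 0 1;0 0 0 0 1;0 0 0 0 1"

```text
t: 20.08
ee_pos: [0.498, -0.1193, 0.0447]
ee_rot: [0.0, 0.731, 0.683, 0.0]
contact_force: [-2.2, -0.2, 6.1]
gripper_width: 0.084
gripper_force: 60.5
```

Spring only so far (6.1 N). I'll press on to the rigid stop.

carry_out:
  increments: "0 0 0.7 0 1;0 0 0 0 1;0 0 0.7 0 1;0 0 0 0 1;0 0 0 0 1"

```text
t: 20.7
ee_pos: [0.4981, -0.1193, 0.0444]
ee_rot: [0.0, 0.731, 0.683, -0.0]
contact_force: [-5.2, 2.7, 17.7]
gripper_width: 0.08
gripper_force: 62.4
```

carry_out:
  increments: "0 0 0.7 0 1;0 0 0 0 1;0 0 0 0 1"

```text
t: 21.08
ee_pos: [0.4981, -0.1193, 0.0444]
ee_rot: [0.0, 0.731, 0.683, -0.0]
contact_force: [-8.0, 4.2, 24.0]
gripper_width: 0.086
gripper_force: 63.4
```

carry_out:
  increments: "0 0 0 0 1;0 0 0 0 1;0 0 0 0 1;0 0 0 0 1"

```text
t: 21.58
ee_pos: [0.4981, -0.1193, 0.0443]
ee_rot: [0.0, 0.731, 0.683, -0.0]
contact_force: [-8.4, 3.1, 24.8]
gripper_width: 0.081
gripper_force: 63.4
```

```bash
python3 - <<'E'
from h import *
s=env.get_state();print(s['t'],s['ee_pos'],s['contact_force'],s['gripper_force'])
print(env.job_done())
E
```

```text
21.575 [ 0.49811841 -0.11927584  0.0443372 ] [-8.3516402   3.08448234 24.79952286] 63.399969935417175
the job is handed in; nothing more can be done
None
```

I handed the job in at 21.6 s: the puck is in the round cavity (right-hand tray), and the arm holds the label holder against its rigid stop at about 25 N. I judged it home from the force rise and the stop height, not from a final picture.

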